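# Draw out a board and square it up in the wrapping jig

### The arm

A 6-joint arm with a two-finger parallel gripper is mounted at the origin on the work surface. World frame = base frame: x ahead of the robot, y to its left, z up, the work surface at z = 0. Lengths are in m, angles in rad, forces in N, time in s.
With the tool pointing down it reaches from about 0.375 to 0.9 m from the base axis. Payload 3.1 kg.
Tool frame: the origin (TCP) lies at the centre of the arm's flange, where the gripper is bolted on; the fingertips stand 173 mm ahead of it and the grasp point (between the pads) lies 155 mm ahead of it; z points along the fingers, x is the direction in which the jaws open and shut, and the axes are right-handed (so a half turn about z gives the same grasp; the last joint's range is limited). The gripper opens to 85 mm and grips with 20 to 120 N. Pads are 22 mm wide; open, the fingers measure 114 mm over their backs; the gripper's body (76 mm by 85 mm) begins 54 mm behind the grasp point. The pads swing forward as they close: fully open they stand 13 mm farther back than shut.
Start: joints at [1.079, 0.527, 1.433, -0, 1.181, -0.178], TCP at [0.192, 0.595, 0.405] pointing down, gripper open.
Joint ranges: [-3.08, 3.08], [-0.75, 2.2], [0.22, 2.44], [-1.43, 4.57], [0, 2.65], [-2.85, 2.85]. Speed limits (rad/s): [2.79, 2.79, 3.14, 3.14, 3.14, 3.14].

### API

Orientations are given as a unit quaternion [x, y, z, w].
In Python, from station import manip gives the robot as it stands.
- The arm moves only by the shell command python3 -m jog 'ROWS' [OPENING] [FORCE]. ROWS is JSON, a list that holds one entry, the list of rows, each a list of 4 numbers: the shift along the world's x, y, z in mm, then the turn about the world's z in degrees. A call has exactly 8 rows; each row shifts and turns the commanded pose from where the row before left it; what a row does not reach is not made up. A row lasts 1/8 s, in which the tool goes at most 62.5 mm and 10.7 degrees, less where a joint would pass 70% of its speed; a pose out of reach is approached as far as the arm can. A call is refused whole if a number of a shift passes 62.5 or a number of a turn 10.7, either way. A call with a gripper value outside its range is refused whole. OPENING is the opening in per cent of the stroke, from 0 (shut) to 100 (fully open), set as the call begins (- or left out, the last holds). The fingers move at their own pace and stop on an object; FORCE is the grip in N (left out, the last holds). Time passes only in rows, so rows that do not move let the fingers close, or fill a call up. It gives the time, the measured TCP pose, the force and the opening at its end, in the units of the state.
- manip.sense(): the state, without advancing time (a new reading comes with each control period).
- manip.snapshot(name): name is "side" or "top"; returns the picture (480x640x3 uint8, red, green, blue); there is no depth.
- manip.camera_info(name): a dict with "fx", "fy", "cx", "cy" (pixels), "R" (3x3) and "t" (3): a world point X has camera coordinates R X + t. Camera axes: x right, y down, z forward; pixel columns grow to the right and rows downward; lengths in m; the calibration is good to about 2 mm. A picture is of the moment at which its call begins. camera_info takes no time and is no camera call.
- manip.sign_off(): hands the job in, once; it reports no verdict.
The state is a dict: "t": time; "q": joint angles; "qd": joint speeds; "tau": joint torques, N m; "tcp_pos": TCP position; "tool_rot": TCP orientation; "force": force on the tool from outside, world axes, zero at the start; "ft_torque": the same for the moment, N m; "finger_gap": opening from 0.0 (shut) to 1.0 (fully open).
Only numpy, scipy, OpenCV 4.12 (cv2) and the standard library are available. Lean on these libraries where they do the work, as an engineer would, in place of code of your own. Each camera call takes 0.05 s, during which the arm holds its last target. There are 200 camera calls.

### The job

The square-cornered wooden board lies sunk between the bars of its lane: press on it and slide it well out through the lane's open front onto the table, then pick it up and lay it flat on the wrapping jig. Push it home into the jig's corner so that one long edge is flush against the side fence and one end is flush against the end fence, and let go. Leave the round-ended board in its lane and everything else on the bench where it is.

Things in the scene. Friction and masses are not known exactly. Their poses are not given: they have to be found in the camera images.
- square_board: the board to move: plain brown wood, rectangular, square corners, 140 x 60 x 6 mm, 25 to 60 g. Origin at the centre of its underside; x along its length, y its width, z up. It starts flat on the table in either lane, its x along the lane. A fingertip pressed on its top with 6 to 20 N drags it along the table without slipping
- round_board: the other board, to be left alone: same wood, 140 x 60 x 6 mm, but with half-round ends. Origin at the centre of its underside, x along its length. It lies in the other lane
- lanes: fixed holder: three parallel aluminium bars 160 long, 10 wide, 10 mm high on the bare table (no floor of its own), and a 14 mm high stop across their far end. Origin on the table, mid-length of the middle bar; +x points along the lanes to the closed end (boards come out towards -x). Lanes 64 mm wide, centred on y = +37 and -37 mm, from the open mouth at x = -80 to the stop at x = +80 mm
- lanes_mouth (a point): point on the table at the open end of the lanes, at the middle bar; axes as the lanes'. At the start both boards lie wholly inside, their near ends about 14 mm behind the mouth, with no room for a finger beside or behind them
- jig: fixed plywood plate 220 x 160 x 6 mm (x, y, z) on the table with two dark wooden fences 12 mm thick, rising 18 mm above the plate: the end fence across its +x end (inner face at x = +98 mm), the side fence along its +y side (inner face at y = +68 mm). The other sides are open. Origin at the centre of the plate's underside; plate's top at z = 6 mm
- jig_corner (a point): inner corner where the two fences meet, on the top of the plate; axes as the jig's
- jig_home (a point): on the top of the plate: where the centre of the square board's underside is when it is pushed fully home in the corner, its length along the jig's x (either end first); axes as the jig's: +x towards the end fence, +y towards the side fence
- basket_a: bystander: pale open-weave basket, 120 mm across, 85 mm high; origin at its underside's centre
- tape_roll: bystander: roll of clear tape lying flat, 90 mm across, 30 mm high; origin at the underside's centre
- coaster_pile: bystander: square cork pile 70 x 70 x 24 mm between lanes and jig; origin at the underside's centre
- cup: bystander: dark cup, 80 mm across, 80 mm high; origin at the underside's centre
- carton: bystander: cardboard carton 120 x 90 x 60 mm; origin at the underside's centre
There are look-alikes about, which are no part of the job. Leave any blue, red or white look-alike of the square_board alone.

How it is judged:
On the way:
1. the square board has been slid, lying flat, at least 50 mm out of the mouth of its lane (x of square_board in the frame of lanes_mouth below 0.02 m and height (world z) of square_board below 0.005 m and angle between square_board's own z axis and vertical below 0.08 rad), for 0.1 s.
At the end, for the whole second after the job is handed in: the square board lies flat and at rest on the jig's plate, within 3 mm of fully home against both fences and parallel to them within 2 degrees, let go, and the round-ended board is still in its lane within 15 mm of where it was, and no bystander has moved more than 25 mm (x of square_board in the frame of jig_home between -0.003 and 0.003 m and y of square_board in the frame of jig_home between -0.003 and 0.003 m and z of square_board in the frame of jig_home between -0.003 and 0.003 m and angle between the x axis of square_board and the x axis of jig, either way round below 0.035 rad and angle between square_board's own z axis and vertical below 0.04 rad and linear speed of square_board below 0.01 m/s and distance of round_board from where it was at the start of the episode below 0.015 m and not (distance of any of basket_a, tape_roll, coaster_pile, cup, carton from where it was at the start of the episode above 0.025 m)); the robot touches nothing.
It fails at once if the round-ended board is moved more than 15 mm (distance of round_board from where it was at the start of the episode above 0.015 m).
It fails at once if a bystander is moved more than 25 mm (distance of any of basket_a, tape_roll, coaster_pile, cup, carton from where it was at the start of the episode above 0.025 m).
It also fails if it takes over 67 s, if anything falls off the work surface, if the arm or the gripper's body presses on something with over 40 N, if the wrist force passes 120 N, or if a joint passes its speed limit or range.

## Working session

There is one attempt and no reset: what is moved stays moved. The work goes in short steps, Python scripts to look and compute and a shell command to move; the robot and the scene stay as the last step left them, time stands still between calls to the robot, and variables do not carry over. Pictures are saved under pics/ and viewed, about 8 in all and at most 12, crops included, and the job is handed in when it is done.

```bash
mkdir -p pics; ls; python3 - <<'E'
from station import manip
import cv2,json
for n in("top","side"):
    cv2.imwrite(f"pics/{n}0.png",manip.snapshot(n)[:,:,::-1]); c=manip.camera_info(n); print(n,c)
s=manip.sense();print(s["t"],s["tcp_pos"],s["tool_rot"],s["force"])
E
```

```text
pics
top {'fx': 601.2578522781614, 'fy': 601.2578522781614, 'cx': 321.32217387749677, 'cy': 239.9938709023933, 'R': array([[ 0.00111135, -0.99977591,  0.02113991],
       [-0.99939028, -0.00184815, -0.03486621],
       [ 0.03489747, -0.02108827, -0.99916838]]), 't': array([-0.05228868,  0.50273471,  1.78525583])}
side {'fx': 520.5336903919341, 'fy': 520.5336903919341, 'cx': 326.24425574846595, 'cy': 232.55799731545258, 'R': array([[ 0.9175948 , -0.39750248,  0.00339965],
       [-0.27892986, -0.64992803, -0.70695947],
       [ 0.28322766,  0.64775407, -0.7072459 ]]), 't': array([-0.47514349,  0.15213013,  1.3628779 ])}
0.1 [0.19213942 0.59441537 0.40382229] [ 8.08611609e-01  5.88342030e-01 -8.63419795e-04  4.19187956e-04] [-0.34217718  0.78033393 -0.05842477]
```

View pics/top0.png

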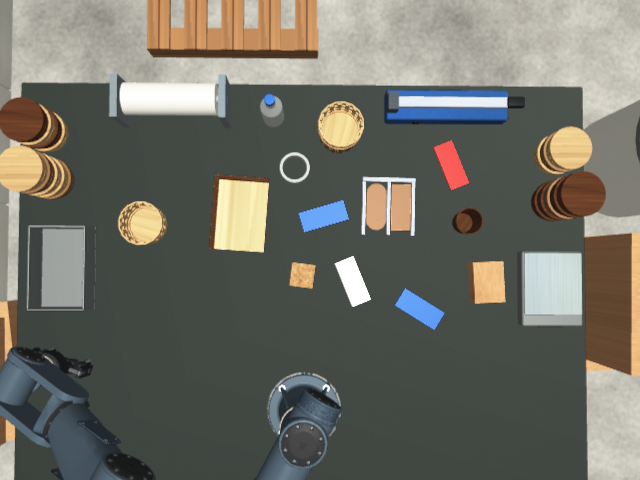

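View pics/side0.png

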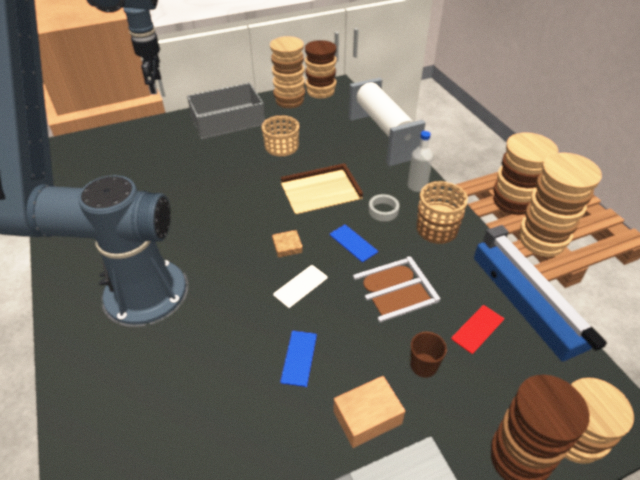

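Top view: the round-ended board is at about (376,207) in the left lane and the square board at (401,207) in the right lane. The lanes open downward, towards the robot. The jig is at (241,215) with dark fences on its left (+y) and top (+x) sides.

```bash
cat > h.py <<'E'
from station import manip
import numpy as np, cv2
def snap(n,f=None):
    im=manip.snapshot(n)[:,:,::-1].copy()
    if f: cv2.imwrite(f,im)
    return im
def pt(n,u,v,z):
    c=manip.camera_info(n);R=np.array(c["R"]);t=np.array(c["t"])
    d=R.T@np.array([(u-c["cx"])/c["fx"],(v-c["cy"])/c["fy"],1]);o=-R.T@t
    return o+d*(z-o[2])/d[2]
def px(n,X):
    c=manip.camera_info(n);p=c["R"]@np.array(X)+c["t"];return p[0]/p[2]*c["fx"]+c["cx"],p[1]/p[2]*c["fy"]+c["cy"]
def rects(n,im,lo,hi,roi,z,amin=100):
    x0,y0,x1,y1=roi;hsv=cv2.cvtColor(im,cv2.COLOR_BGR2HSV)
    m=np.zeros(im.shape[:2],np.uint8);m[y0:y1,x0:x1]=cv2.inRange(hsv,lo,hi)[y0:y1,x0:x1]
    out=[]
    for c in cv2.findContours(m,0,2)[0]:
        if cv2.contourArea(c)<amin:continue
        w=np.array([pt(n,*p[0],z)[:2]*1000 for p in c],np.float32)
        r=cv2.minAreaRect(w);out.append((r,cv2.contourArea(c)));print(n,np.round(r[0],1),np.round(r[1],1),round(r[2],1),"area",cv2.contourArea(c))
    return m,out
def st():
    s=manip.sense();q=s["tool_rot"]
    print("t",round(s["t"],2),"tcp",np.round(s["tcp_pos"]*1000,1),"yaw",round(np.degrees(2*np.arctan2(q[1],q[0])),1),"F",np.round(s["force"],1),"gap",round(s["finger_gap"],3),"q",np.round(s["q"],2))
E
python3 - <<'E'
from h import *
im=cv2.imread("pics/top0.png");hsv=cv2.cvtColor(im,cv2.COLOR_BGR2HSV)
for p in [(401,208),(376,207),(240,214),(213,214),(240,178),(388,200),(363,200),(310,212)]:print(p,hsv[p[1],p[0]])
print("boards");rects("top",im,(5,60,90),(18,190,220),(355,170,420,245),.006)
print("plate");m,_=rects("top",im,(15,60,120),(35,200,255),(200,165,280,265),.006)
print("fence");rects("top",im,(0,60,20),(14,255,110),(200,165,280,265),.024,40)
print("bars");rects("top",im,(0,0,110),(180,50,255),(355,170,420,245),.010)
st()
a=cv2.resize(im[165:260,200:280],None,fx=5,fy=5,interpolation=2);b=cv2.resize(im[165:260,350:430],None,fx=5,fy=5,interpolation=2)
cv2.imwrite("pics/c1.png",np.hstack([a,b]))
E
```

```text
(401, 208) [ 14 106 216]
(376, 207) [ 14 105 218]
(240, 214) [ 25  79 243]
(213, 214) [ 11 152  99]
(240, 178) [ 11 151  98]
(388, 200) [106  13 249]
(363, 200) [108  12 249]
(310, 212) [107 149 249]
boards
top [ 602.7 -287.9] [ 60.3 139. ] 89.8 area 849.0
top [ 603.9 -215.7] [ 60.2 141.5] 89.9 area 822.5
plate
top [576.4 188.8] [150.  211.2] 86.0 area 3438.0
fence
top [620.1 238.2] [130.  268.4] 50.5 area 368.0
bars
top [ 606.  -251.1] [160.4 175.5] 88.6 area 730.0
t 0.1 tcp [192.1 594.4 403.8] yaw 72.1 F [-0.3  0.8 -0.1] gap 1.001 q [ 1.08  0.53  1.43 -0.    1.18 -0.18]
```

View pics/c1.png

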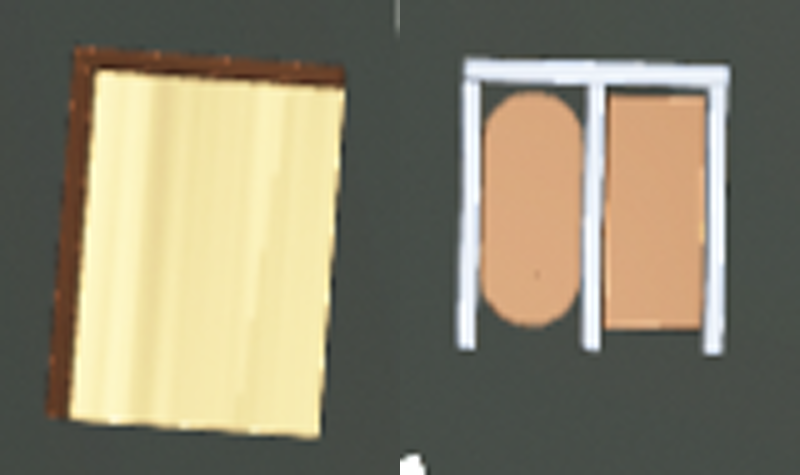

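Crop: jig at left with its fence corner top-left, yawed about -4°. The lanes are at right, with the square-cornered board in the right lane. Next I move over the board with the jaws closed.

```bash
python3 -m jog '[[[25,-55,-10,2],[25,-55,-10,2],[25,-55,-10,2],[25,-55,-10,2],[25,-55,-10,2],[25,-55,-10,2],[25,-55,-10,2],[25,-55,-10,2]]]' 0 40; python3 -m jog '[[[25,-55,-10,0],[25,-55,-10,0],[25,-55,-10,0],[25,-55,-10,0],[25,-55,-10,0],[25,-55,-10,0],[25,-55,-10,0],[25,-55,-10,0]]]'; python3 -c "from h import *;st()"
```

```text
t: 1.1
tcp_pos: [0.3929, 0.1529, 0.3244]
tool_rot: [0.718, 0.696, 0.0, 0.0]
force: [0.9, 0.3, 0.2]
finger_gap: 0.002
t: 2.1
tcp_pos: [0.5927, -0.2872, 0.2439]
tool_rot: [0.719, 0.695, -0.0, -0.0]
force: [1.2, 0.5, -0.5]
finger_gap: -0.001
t 2.1 tcp [ 592.7 -287.2  243.9] yaw 88.1 F [ 1.2  0.5 -0.5] gap -0.001 q [-0.62  0.77  1.46  0.    0.91 -2.16]
```

```bash
python3 -m jog '[[[8,-1,-20,0.5],[0,0,-20,0],[0,0,-14,0],[0,0,-5,0],[0,0,-2,0],[0,0,-1,0],[0,0,0,0],[0,0,0,0]]]'; python3 -m jog '[[[0,0,-1,0],[0,0,-0.5,0],[0,0,-0.5,0],[0,0,-0.5,0],[0,0,0,0],[0,0,0,0],[0,0,0,0],[0,0,0,0]]]'
```

```text
t: 3.1
tcp_pos: [0.6004, -0.2864, 0.1832]
tool_rot: [0.716, 0.698, 0.0, 0.0]
force: [-0.2, 0.9, 0.3]
finger_gap: -0.003
t: 4.1
tcp_pos: [0.6003, -0.2864, 0.1802]
tool_rot: [0.716, 0.698, 0.0, 0.0]
force: [0.2, 0.5, -0.3]
finger_gap: -0.0
```

```bash
python3 -m jog '[[[0,0,-0.5,0],[0,0,-0.5,0],[0,0,-0.5,0],[0,0,-0.5,0],[0,0,0,0],[0,0,0,0],[0,0,0,0],[0,0,0,0]]]'
```

```text
t: 5.1
tcp_pos: [0.6003, -0.2863, 0.1795]
tool_rot: [0.716, 0.698, -0.0, 0.0]
force: [-1.4, 1.3, 7.9]
finger_gap: 0.001
```

```bash
python3 -m jog '[[[0,0,-0.8,0],[-3,0,0,0],[-8,0.2,0,0],[-8,0.2,0,0],[-8,0.2,0,0],[-8,0.2,0,0],[-5,0.1,0,0],[0,0,0,0]]]'; python3 - <<'E'
from h import *
im=snap("side","pics/s1.png");rects("side",im,(5,80,60),(18,220,240),(330,240,450,340),.006)
E
```

```text
t: 6.1
tcp_pos: [0.5619, -0.2864, 0.1795]
tool_rot: [0.716, 0.698, 0.001, 0.004]
force: [1.5, 0.0, 7.1]
finger_gap: -0.004
side [ 604.3 -413.8] [22.9 74.7] 66.7 area 175.5
side [ 563.9 -293.1] [ 65.6 144.5] 88.9 area 752.5
side [ 555.8 -213.7] [58.8 49.1] 80.5 area 249.0
```

View pics/s1.png

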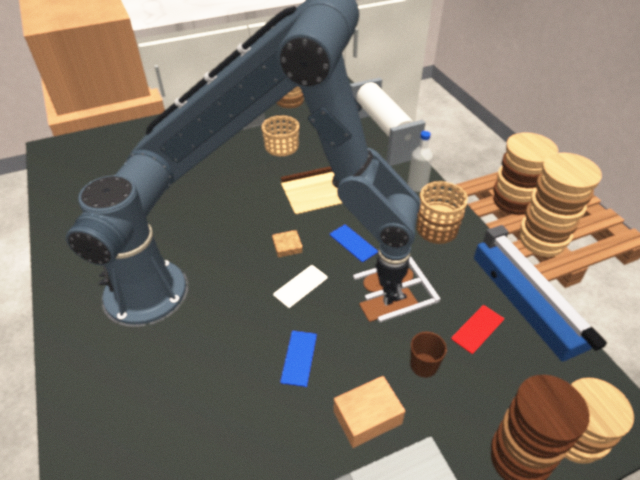

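Side view: the board has followed the fingertip about 40 mm out of its lane (near end at about (370,310)), and its neighbour hasn't moved. I'll keep sliding.

```bash
python3 -m jog '[[[0,0,-0.6,0],[-14,0.3,0,0],[-14,0.3,0,0],[-14,0.4,0,0],[-14,0.3,0,0],[-14,0.3,0,0],[-14,0.3,0,0],[-6,0,0,0]]]'; python3 -m jog '[[[0,0,0,0],[0,0,0,0],[0,0,10,0],[0,0,30,0],[0,0,30,0],[0,60,30,0],[0,60,0,0],[0,60,0,0]]]' 100; python3 - <<'E'
from h import *
im=snap("top","pics/t2.png");rects("top",im,(5,60,90),(18,190,240),(340,170,440,300),.006);st()
E
```

```text
t: 7.15
tcp_pos: [0.4728, -0.2856, 0.1795]
tool_rot: [0.716, 0.698, 0.001, 0.007]
force: [5.7, 0.4, 11.2]
finger_gap: -0.002
t: 8.15
tcp_pos: [0.4698, -0.1059, 0.2754]
tool_rot: [0.716, 0.698, 0.0, 0.0]
force: [1.4, 0.9, -0.3]
finger_gap: 1.0
top [ 481.  -287.5] [ 60.1 141.1] 89.8 area 891.5
top [ 603.9 -215.7] [ 60.2 141.5] 89.9 area 821.5
t 8.2 tcp [467.3 -99.2 274.9] yaw 88.8 F [-1.9  4.   0.4] gap 1.001 q [-0.44  0.55  1.91  0.    0.69 -2.  ]
```

View pics/t2.png

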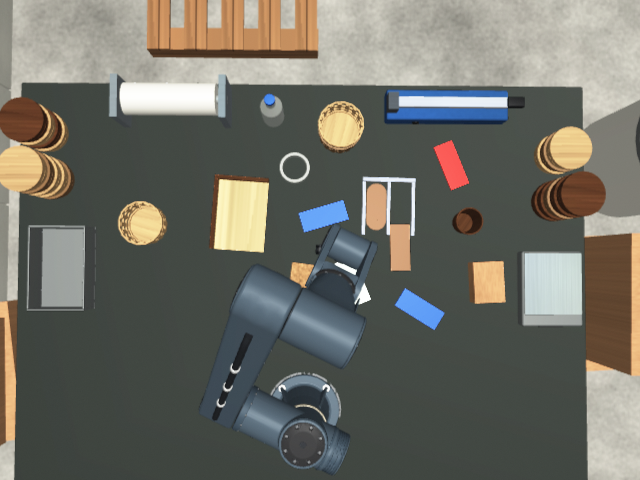

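Top view: the square board is now at (400,248), about 38 mm of its centre beyond the mouth. The round board is unchanged at (376,207). Next is the grasp.

```bash
python3 -m jog '[[[3,-62,0,0],[4,-62,0,0],[4,-62,0,0],[0,0,-30,0],[0,0,-30,0],[0,0,0,0],[0,0,0,0],[0,0,0,0]]]' 85 30; python3 -c "from h import *;st()"
```

```text
t: 9.2
tcp_pos: [0.4817, -0.2937, 0.2161]
tool_rot: [0.716, 0.698, 0.0, 0.001]
force: [0.3, 0.6, 0.2]
finger_gap: 0.85
t 9.2 tcp [ 481.7 -293.7  216.1] yaw 88.6 F [0.3 0.6 0.2] gap 0.85 q [-0.75  0.73  1.72  0.    0.69 -2.29]
```

```bash
python3 -m jog '[[[0,6.2,0,0],[0,0,-20,0],[0,0,-15,0],[0,0,-8,0],[0,0,-2,0],[0,0,-1,0],[0,0,0,0],[0,0,0,0]]]'; python3 -m jog '[[[0,0,-1,0],[0,0,-1,0],[0,0,-1,0],[0,0,0,0],[0,0,0,0],[0,0,0,0],[0,0,0,0],[0,0,0,0]]]'
```

```text
t: 10.2
tcp_pos: [0.4814, -0.2876, 0.1691]
tool_rot: [0.716, 0.698, 0.0, 0.0]
force: [-0.5, -0.4, -1.0]
finger_gap: 0.85
t: 11.2
tcp_pos: [0.4813, -0.2874, 0.1658]
tool_rot: [0.716, 0.698, -0.0, 0.0]
force: [-0.1, 0.3, 0.4]
finger_gap: 0.85
```

```bash
python3 -m jog '[[[0,0,-0.7,0],[0,0,-0.7,0],[0,0,-0.6,0],[0,0,0,0],[0,0,0,0],[0,0,0,0],[0,0,0,0],[0,0,0,0]]]'
```

```text
t: 12.2
tcp_pos: [0.4813, -0.2874, 0.1649]
tool_rot: [0.716, 0.698, -0.0, 0.0]
force: [-0.8, 0.5, 9.3]
finger_gap: 0.851
```

```bash
python3 -m jog '[[[0,0,2,0],[0,0,2.2,0],[0,0,0,0],[0,0,0,0],[0,0,0,0],[0,0,0,0],[0,0,0,0],[0,0,0,0]]]'; python3 -m jog '[[[0,0,0,0],[0,0,0,0],[0,0,0,0],[0,0,0,0],[0,0,0,0],[0,0,0,0],[0,0,0,0],[0,0,0,0]]]' 30 40
```

```text
t: 13.2
tcp_pos: [0.4813, -0.2874, 0.1679]
tool_rot: [0.716, 0.698, -0.0, -0.0]
force: [-0.7, 0.6, 0.9]
finger_gap: 0.845
t: 14.2
tcp_pos: [0.4814, -0.2876, 0.1688]
tool_rot: [0.716, 0.698, 0.0, 0.0]
force: [-1.1, 0.2, 5.3]
finger_gap: 0.684
```

```bash
python3 -m jog '[[[0,0,10,0],[0,0,25,0],[0,0,30,0],[0,30,30,0],[10,50,0,0],[14,55,0,-1],[14,55,0,-1],[14,55,0,-0.6]]]'; python3 -m jog '[[[14,55,0,0],[14,55,0,0],[14,55,0,0],[14,55,0,0],[14,28,0,0],[8,0,0,0],[0,0,0,0],[0,0,0,0]]]';python3 - <<'E'
from h import *
im=snap("top","pics/t3.png");snap("side","pics/s3.png");st()
a=im[150:300,180:420];cv2.imwrite("pics/c3.png",cv2.resize(a,None,fx=3,fy=3,interpolation=2))
E
```

```text
t: 15.2
tcp_pos: [0.5335, -0.0408, 0.2635]
tool_rot: [0.732, 0.682, 0.0, 0.0]
force: [0.8, -0.2, -0.8]
finger_gap: 0.683
t: 16.2
tcp_pos: [0.6109, 0.2041, 0.2629]
tool_rot: [0.732, 0.681, -0.001, -0.0]
force: [0.7, 0.3, 0.2]
finger_gap: 0.682
t 16.3 tcp [611.  204.2 262.9] yaw 85.9 F [ 0.2  0.4 -1. ] gap 0.683 q [ 0.15  0.73  1.49 -0.    0.92 -1.35]
```

View pics/s3.png

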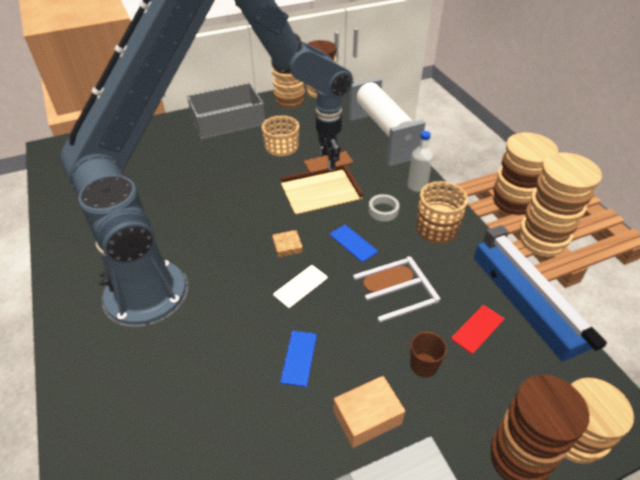

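Side view: the board is held level above the jig at about (330,160). I'll lower it 22–25 mm short of the side fence and about 17 mm short of the end fence.

```bash
python3 -m jog '[[[-8,1,0,0],[-7,1,-25,0],[0,0,-30,0],[0,0,-20,0],[0,0,-8,0],[0,0,-2,0],[0,0,-0.5,0],[0,0,0,0]]]'; python3 -m jog '[[[0,0,-1,0],[0,0,-1,0],[0,0,0,0],[0,0,0,0],[0,0,0,0],[0,0,0,0],[0,0,0,0],[0,0,0,0]]]'
```

```text
t: 17.3
tcp_pos: [0.5967, 0.2076, 0.1783]
tool_rot: [0.731, 0.682, 0.001, 0.0]
force: [-0.5, 0.1, -0.8]
finger_gap: 0.684
t: 18.3
tcp_pos: [0.5963, 0.2076, 0.1755]
tool_rot: [0.731, 0.682, -0.0, 0.0]
force: [-1.3, 0.8, -0.6]
finger_gap: 0.685
```

```bash
python3 -m jog '[[[0,0,-0.5,0],[0,0,-0.5,0],[0,0,-0.5,0],[0,0,0,0],[0,0,0,0],[0,0,0,0],[0,0,0,0],[0,0,0,0]]]'
```

```text
t: 19.3
tcp_pos: [0.5963, 0.2076, 0.1749]
tool_rot: [0.731, 0.682, 0.0, 0.0]
force: [-1.9, -0.5, 5.0]
finger_gap: 0.684
```

```bash
python3 -m jog '[[[0,0,0.5,0],[0,0,0,0],[0,0,0,0],[0,0,0,0],[0,0,0,0],[0,0,10,0],[0,0,30,0],[0,0,30,0]]]' 84; python3 -m jog '[[[0,-60,0,0],[0,-60,0,0],[0,-60,0,0],[0,-60,0,0],[0,0,0,0],[0,0,0,0],[0,0,0,0],[0,0,0,0]]]' 0;python3 - <<'E'
from h import *
im=snap("top","pics/t4.png");st()
rects("top",im,(5,80,80),(19,130,240),(200,165,285,265),.012)
cv2.imwrite("pics/c4.png",cv2.resize(im[160:270,195:295],None,fx=5,fy=5,interpolation=2))
E
```

```text
t: 20.3
tcp_pos: [0.5962, 0.2076, 0.2456]
tool_rot: [0.731, 0.682, -0.0, -0.0]
force: [0.1, 0.1, 0.5]
finger_gap: 0.839
t: 21.3
tcp_pos: [0.5962, -0.0308, 0.2445]
tool_rot: [0.731, 0.683, -0.0, -0.0]
force: [0.5, -0.8, -0.1]
finger_gap: 0.004
t 21.35 tcp [596.2 -30.9 244.5] yaw 86.1 F [-0.9 -0.3 -0.7] gap 0.001 q [-0.24  0.71  1.63  0.    0.81 -1.74]
top [597.6 206.9] [ 61.  138.8] 88.6 area 903.0
```

View pics/c4.png

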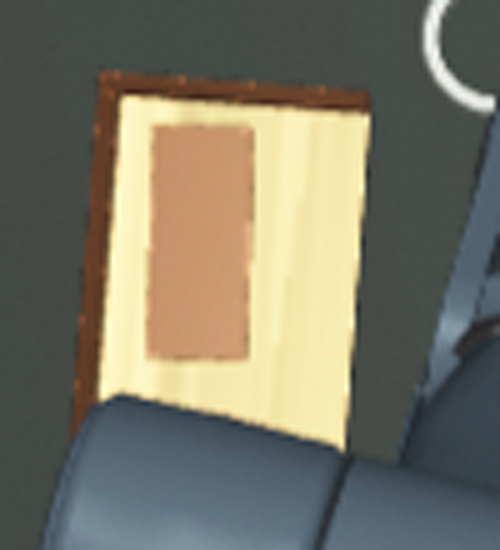

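Crop: the board lies flat on the plate (centre at about (235,208) in the full image), clear of both fences and about 2–3° off parallel. I'll push it home with the closed fingertips, starting with the long edge towards the side fence.

```bash
python3 -m jog '[[[0,60,0,0],[0,60,0,0],[0,60,0,0],[0,0,-25,0],[0,0,-25,0],[0,0,-10,0],[0,0,0,0],[0,0,0,0]]]'; python3 -c "from h import *;st()"
```

```text
t: 22.35
tcp_pos: [0.5967, 0.1475, 0.1853]
tool_rot: [0.732, 0.682, 0.001, 0.0]
force: [-0.7, 0.2, -0.3]
finger_gap: -0.001
t 22.35 tcp [596.7 147.5 185.3] yaw 86.0 F [-0.7  0.2 -0.3] gap -0.001 q [ 0.06  0.82  1.6   0.    0.73 -1.44]
```

```bash
python3 -m jog '[[[0,0,-2,0],[0,0,-1.3,0],[0,5,0,0],[0,5,0,0],[0,5,0,0],[0,4,0,0],[0,3,0,0],[0,0,0,0]]]'; python3 -m jog '[[[0.2,3,0,0],[0.2,3,0,0],[0.2,3,0,0],[0.2,2,0,0],[0.1,1,0,0],[0,0,0,0],[0,0,0,0],[0,0,0,0]]]'; python3 - <<'E'
from h import *
im=snap("top","pics/t5.png");st()
rects("top",im,(5,80,80),(19,130,240),(200,165,285,265),.012)
E
```

```text
t: 23.35
tcp_pos: [0.5963, 0.1698, 0.1811]
tool_rot: [0.731, 0.682, -0.0, 0.0]
force: [0.0, -0.4, 0.3]
finger_gap: -0.004
t: 24.35
tcp_pos: [0.5972, 0.1815, 0.1812]
tool_rot: [0.732, 0.682, 0.0, 0.0]
force: [0.6, 0.2, 0.4]
finger_gap: -0.002
t 24.4 tcp [597.2 181.5 181.2] yaw 86.0 F [-0.1  0.   0.7] gap -0.0 q [ 0.12  0.83  1.57  0.    0.74 -1.38]
```

```bash
python3 -m jog '[[[0.2,2,0,0],[0.2,2,0,0],[0.2,2,0,0],[0.1,2,0,0],[0.1,1,0,0],[0,0,0,0],[0,0,0,0],[0,0,0,0]]]'; python3 -m jog '[[[0.1,2,0,0],[0.1,2,0,0],[0.1,1,0,0],[0,1,0,0],[0,0,0,0],[0,0,0,0],[0,0,0,0],[0,0,0,0]]]'
```

```text
t: 25.4
tcp_pos: [0.598, 0.1905, 0.1812]
tool_rot: [0.732, 0.682, -0.0, -0.0]
force: [0.3, -1.5, 0.7]
finger_gap: -0.004
t: 26.4
tcp_pos: [0.5984, 0.1949, 0.1811]
tool_rot: [0.731, 0.682, -0.001, 0.001]
force: [-0.2, -8.3, 0.5]
finger_gap: 0.002
```

```bash
python3 -m jog '[[[0,-8,0,0],[0,-8,0,0],[0,0,30,0],[-33,20,0,0],[-33,20,0,0],[-32,12,0,0],[0,0,0,0],[0,0,0,0]]]'; python3 - <<'E'
from h import *
im=snap("top","pics/t6.png");st()
rects("top",im,(5,80,80),(19,130,240),(200,165,285,265),.012)
cv2.imwrite("pics/c6.png",cv2.resize(im[160:270,195:295],None,fx=5,fy=5,interpolation=2))
E
```

```text
t: 27.4
tcp_pos: [0.5012, 0.2326, 0.2114]
tool_rot: [0.731, 0.682, 0.001, 0.001]
force: [-0.0, -0.3, 0.5]
finger_gap: -0.004
t 27.45 tcp [501.6 232.4 211.4] yaw 85.9 F [ 0.4  0.4 -0.3] gap -0.001 q [ 0.23  0.73  1.75 -0.    0.66 -1.27]
top [606.4 229.9] [ 62.2 152.3] 86.6 area 673.0
```

View pics/c6.png

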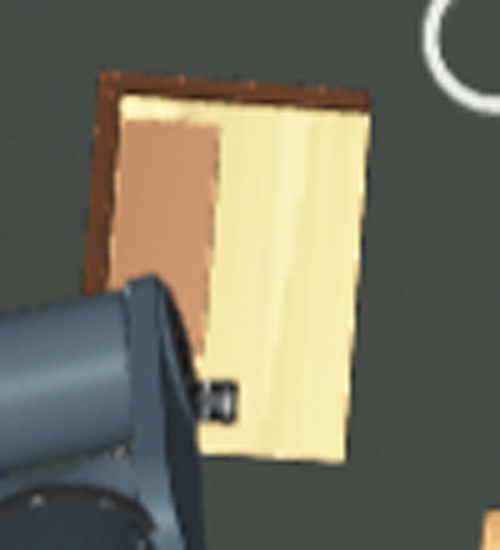

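Crop: the long edge is flush with the side fence, and a gap of about 14 mm remains at the end fence. Next I push along +x from the near end.

```bash
python3 -m jog '[[[0,0,-20,0],[0,0,-10.2,0],[0,0,0,0],[5,-0.3,0,0],[5,-0.4,0,0],[3,-0.2,0,0],[0,0,0,0],[0,0,0,0]]]'; python3 -m jog '[[[3,-0.2,0,0],[3,-0.2,0,0],[3,-0.2,0,0],[2,-0.1,0,0],[2,-0.2,0,0],[0,0,0,0],[0,0,0,0],[0,0,0,0]]]'; python3 -m jog '[[[2,-0.1,0,0],[2,-0.2,0,0],[1,-0.1,0,0],[1,0,0,0],[0,0,0,0],[0,0,0,0],[0,0,0,0],[0,0,0,0]]]'
```

```text
t: 28.45
tcp_pos: [0.5131, 0.2317, 0.181]
tool_rot: [0.731, 0.682, -0.0, -0.0]
force: [0.2, 0.4, 0.6]
finger_gap: -0.0
t: 29.45
tcp_pos: [0.5262, 0.2308, 0.181]
tool_rot: [0.731, 0.682, -0.0, -0.0]
force: [0.9, 0.1, -0.7]
finger_gap: -0.002
t: 30.45
tcp_pos: [0.5317, 0.2304, 0.1809]
tool_rot: [0.731, 0.682, -0.001, -0.0]
force: [-3.7, 0.5, 2.7]
finger_gap: -0.002
```

```bash
python3 -m jog '[[[1,-0.1,0,0],[1,0,0,0],[0,0,0,0],[0,0,0,0],[0,0,0,0],[0,0,0,0],[0,0,0,0],[0,0,0,0]]]'
```

```text
t: 31.45
tcp_pos: [0.5325, 0.2304, 0.1808]
tool_rot: [0.732, 0.682, -0.002, -0.002]
force: [-7.0, 1.7, 5.6]
finger_gap: 0.003
```

```bash
python3 -m jog '[[[-6,0,0,0],[-8,0,0,0],[0,0,30,0],[20,-50,0,0],[40,-8,0,0],[32,0,0,0],[0,0,-20,0],[0,0,-10,0]]]'; python3 -c "from h import *;st()"; python3 -m jog '[[[0,4,0,0],[0.3,4,0,0],[0.2,3,0,0],[0.2,2,0,0],[0,0,0,0],[0,0,0,0],[0,0,0,0],[0,0,0,0]]]'
```

```text
t: 32.45
tcp_pos: [0.6108, 0.1721, 0.1792]
tool_rot: [0.731, 0.682, -0.002, -0.001]
force: [-2.5, -1.4, 90.3]
finger_gap: -0.004
t 32.45 tcp [610.8 172.1 179.2] yaw 86.0 F [-2.5 -1.4 90.3] gap -0.004 q [ 0.1   0.84  1.54 -0.    0.76 -1.4 ]
t: 33.45
tcp_pos: [0.613, 0.1851, 0.181]
tool_rot: [0.732, 0.682, -0.0, 0.0]
force: [-0.6, 0.1, 0.6]
finger_gap: 0.001
```

The fast descent caused a brief 90 N touch on the plate, under the 120 N limit. I'll go slower from here.

```bash
python3 -m jog '[[[0.2,2,0,0],[0.1,2,0,0],[0.1,2,0,0],[0.1,2,0,0],[0,1,0,0],[0,0,0,0],[0,0,0,0],[0,0,0,0]]]'
```

```text
t: 34.45
tcp_pos: [0.6135, 0.1934, 0.1809]
tool_rot: [0.731, 0.682, -0.001, 0.0]
force: [0.7, -5.6, 0.9]
finger_gap: -0.001
```

```bash
python3 -m jog '[[[0,0.8,0,0],[0,0,0,0],[0,0,0,0],[0,0,0,0],[0,-3,0,0],[0,-8,0,0],[0,-10,5,0],[0,-10,20,0]]]'; python3 -m jog '[[[0,-60,30,0],[0,-60,30,0],[0,-60,30,0],[0,-60,0,0],[0,-60,0,0],[0,0,0,0],[0,0,0,0],[0,0,0,0]]]'; python3 - <<'E'
from h import *
im=snap("top","pics/t7.png");st()
rects("top",im,(5,80,80),(19,130,240),(200,165,285,265),.012)
rects("top",im,(15,60,120),(35,200,255),(200,165,285,265),.006)
rects("top",im,(5,60,90),(18,190,240),(355,170,440,300),.006)
a=cv2.resize(im[160:270,195:295],None,fx=5,fy=5,interpolation=2)
s=snap("side");b=cv2.resize(s[155:225,270:370],None,fx=4,fy=4,interpolation=2)
c=np.zeros((550,900,3),np.uint8);c[:,:500]=a;c[:280,500:]=b
cv2.imwrite("pics/c7.png",cv2.resize(c,(800,489)))
E
```

```text
t: 35.45
tcp_pos: [0.6129, 0.1634, 0.2057]
tool_rot: [0.732, 0.682, -0.001, -0.001]
force: [-0.9, 0.2, 1.5]
finger_gap: -0.003
t: 36.45
tcp_pos: [0.6133, -0.1223, 0.2902]
tool_rot: [0.731, 0.682, 0.0, -0.0]
force: [-0.4, 1.1, 0.3]
finger_gap: 0.002
t 36.5 tcp [ 613.4 -122.1  290.1] yaw 86.1 F [ 0.1  0.7 -0.4] gap 0.002 q [-0.37  0.67  1.53  0.    0.95 -1.88]
top [609.6 225.5] [ 70.2 148.6] 86.0 area 894.5
top [576.4 188.7] [150.  211.2] 86.0 area 2175.0
top [ 594.8 -234.2] [ 41.8 132.5] 71.5 area 369.5
```

View pics/c7.png

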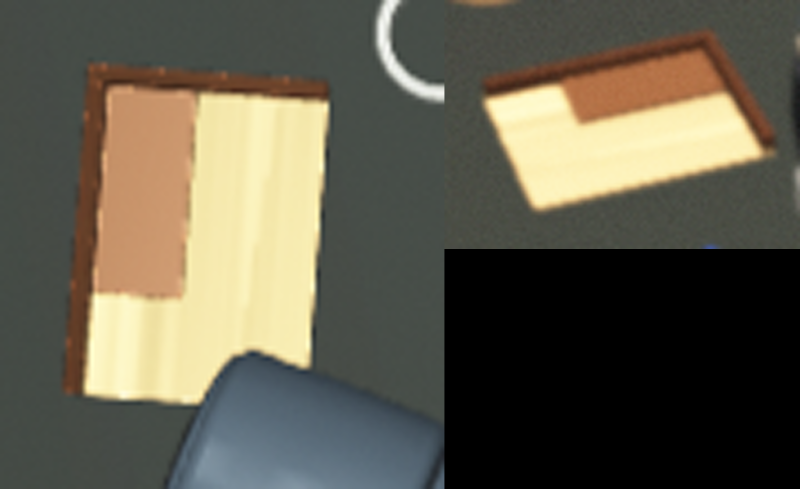

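The crop shows the board tight against both fences and parallel to them in both views, with no plate showing at the corner. The gripper is clear.

```bash
python3 -c "
from station import manip
print(manip.sign_off())"
```

```text
the job is handed in; nothing more can be done
None
```

The square board is in the jig's corner and the job is handed in at about 36.5 s; I got no verdict back. I pressed on the board and slid it about 122 mm out of its lane. I then gripped it by its long edges and laid it on the plate. Closed fingertips pushed it to the side fence, then the end fence, then the side fence again, stopping each time at 6–8 N.

**Last checks:**
- **Fit:** the final top and side views show the board flat, with no visible gap at either fence. The contact positions agree with the home position I worked out, to about 1 mm.
- **Board measurement:** my last automatic fit of the board gave 70 × 149 mm, so its centre is no use as a check. Its colour mask probably took in fence pixels, so I relied on the views and the contact forces.
- **Round board:** it had not moved after the slide, at (604, -216) mm both before and after. The final reading was not usable, I think because the arm was in the way. Nothing went near it after the slide.
- **Bystanders:** I had no sign of contact with any of them, but I did not measure their positions.
- **Force:** one fast descent touched the plate at about 90 N, under the 120 N wrist limit.

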